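# Slide a soldering board under its hold-down spring

### The job

The carrier with the perforated soldering board waits in the channel of the bench jig. With the fingertips press hard down on the carrier's rubber thumb pad and, keeping it pressed, slide the carrier along the channel so that the board passes under the leaf spring, until the carrier is fully home against the end stop; then let go. Do not lift or tip the carrier, nor shove it through under the spring without the pad pressed, and leave the jar, the spare board piece and the brass punch where they stand.

Things in the scene. Friction and masses are not known exactly. Their poses are not given: they have to be found in the camera images.
- jig: fixed dark steel bench jig, 262 x 76 mm, with a straight channel between two aluminium rails; origin on the table under the channel's middle line; x axis along the channel towards the end stop (the slide direction), z up. Channel floor 10 mm above the table, 52 mm wide; rails 11 mm thick, tops 20 mm above the table. Metal on metal slides easily here (friction about 0.15)
- stop (a point): foot of the end stop, on the channel floor's middle line at jig x = +90 mm: the rear face of a dark block, top 32 mm above the table, 56 mm long, that also carries the leaf spring under a clamp plate with two screws (44 mm high). The carrier is home when its front face touches it: carrier origin at jig x = +40 mm. A low lip (top 18 mm high) closes the channel's other end at jig x = -104 mm
- carrier: loose steel sled, 100 mm long (x) x 50 mm wide x 14 mm high, 0.25 kg, lying in the channel with 1 mm play each side; origin at the centre of its underside, x axis forward to the end stop. The front 56 mm of its top is the pale perforated ceramic board, which must go under the spring; at the rear sits the black rubber thumb pad. It starts with 60 to 90 mm still to go.
- pad (a joint): how far the thumb pad is pressed into the carrier: 0 free, 0.007 m fully down; the pad is sprung at 2.5 N per mm (17.5 N at the bottom of its travel)
- pad_top (a point): centre of the top of the thumb pad, ribbed black rubber, 34 mm (along the slide) x 36 mm, 30 mm behind the carrier's middle; its free top is 32 mm above the table, 8 mm above the carrier's top. Grippy (friction about 1.3). Passing the spring takes some 10 N of push, so press the pad with about 10 to 17 N (4 to 7 mm)
- leaf (a joint): angle by which the leaf spring is raised: 0 at rest, about 0.10 rad when it rides on top of the board
- leaf_crest (a point): underside of the crest (lowest line) of the bright steel leaf spring, 26 mm wide, at jig x = +60 mm, 19 mm above the table at rest, 5 mm below the carrier's top. From it a lip rises at 25 degrees towards the incoming carrier, ending at jig x = +40 mm. The leaf is hinged at jig x = +106 mm; it presses down with 5 N at rest, about 10 N on the board
- jar: amber jar with black cap, 44 mm wide, 52 mm tall, standing beside the jig on its left (+y); origin at the centre of its underside; leave alone
- spare: loose spare piece of perforated board, 55 x 42 x 14 mm, lying beside the jig on its right (-y); origin at the centre of its underside; leave alone
- punch: small brass punch, 28 mm wide at its foot, 55 mm tall, standing right of the jig's far end; origin at the centre of its underside; leave alone
Not all that is in view belongs to the job. What is meant by the carrier is not green, and is the larger of those in its own colour.

How it is judged:
On the way, in this order (a step that is already met when the one before it is completed fails the run):
1. the board goes under the raised leaf spring while the thumb pad is pressed (value of joint leaf above 0.05 rad and value of joint pad above 0.002 m and x of carrier in the frame of jig below 0.034 m), for 0.05 s.
2. the carrier reaches the end stop with the thumb pad still pressed (x of carrier in the frame of jig above 0.037 m and value of joint pad above 0.001 m).
At the end, for the whole second after the job is handed in: the carrier lies flat in the channel within 3 mm of the end stop (its origin beyond jig x = 37 mm), the leaf spring rides on top of the board, the thumb pad is released, nothing moves, and jar, spare piece and punch are within 20 mm of where they stood (x of carrier in the frame of jig above 0.037 m and z of carrier in the frame of jig below 0.0125 m and angle between carrier's own z axis and vertical below 0.05 rad and value of joint leaf above 0.07 rad and value of joint pad below 0.001 m and linear speed of carrier below 0.01 m/s and distance of each of jar, spare, punch from where it was at the start of the episode below 0.02 m); the robot touches nothing.
It fails at once if the carrier is lifted more than 8 mm out of the channel or tipped (z of carrier in the frame of jig above 0.018 m or angle between carrier's own z axis and vertical above 0.2 rad).
It fails at once if the carrier is moved on under the spring without its thumb pad being pressed (value of joint pad below 0.0007 m and linear speed of carrier above 0.02 m/s and x of carrier in the frame of jig between 0.018 and 0.034 m).
It fails at once if the jar, the spare piece or the punch is shifted by more than 20 mm (distance of any of jar, spare, punch from where it was at the start of the episode above 0.02 m).
It also fails if it takes over 38 s, if anything falls off the work surface, if the arm or the gripper's body presses on something with over 40 N, if the wrist force passes 120 N, or if a joint passes its speed limit or range.

### The arm

A 7-joint arm with a two-finger parallel gripper is mounted at the origin on the work surface. World frame = base frame: x ahead of the robot, y to its left, z up, the work surface at z = 0. Lengths are in m, angles in rad, forces in N, time in s.
With the tool pointing down it reaches from about 0.375 to 0.925 m from the base axis. Payload 3.1 kg.
Tool frame: the origin (TCP) lies at the very end of the fingers, on their centre line; the grasp point (between the pads) lies 19 mm behind it; z points along the fingers, y is the direction in which the jaws open and shut (so a half turn about z gives the same grasp; the last joint's range is limited). The gripper opens to 85 mm and grips with 20 to 120 N. Pads are 22 mm wide; open, the fingers measure 114 mm over their backs; the gripper's body (76 mm by 85 mm) begins 54 mm behind the grasp point. The pads swing forward as they close: fully open they stand 13 mm farther back than shut.
Start: joints at [-1.401, 0.383, 0.044, 1.598, -0.018, 1.161, -0.05], TCP at [0.172, 0.627, 0.231] pointing down, gripper open.
Joint ranges: [-2.61, 2.61], [-0.41, 2.15], [-1.48, 1.57], [0, 2.5], [-1.57, 4.71], [0.05, 1.97], [-2.85, 2.85]. Speed limits (rad/s): [2.79, 2.79, 3.14, 3.14, 3.14, 3.14, 3.14].

### API

Orientations are given as a unit quaternion [x, y, z, w].
In Python, from cell import arm, imaging gives the robot as it stands.
- The arm moves only by the shell command python3 -m creep 'ROWS'. ROWS is JSON, a list of rows, each a list of 3 entries, a list of its own where there are three numbers: the shift along the tool's x, y, z in units of 25 mm (1.0 is 25 mm), then the turn about the tool's z in units of 6 degrees (1.0 is 6 degrees), then the finger opening in mm, from 0 to 85.4. In form: [[[x, y, z], turn, fingers], ...]. A call has 1 to 12 rows; each row is the pose to reach, as a shift and turn from the pose measured when the call began, along the tool's axes at that moment; what a row does not reach only later rows make up. A row lasts 1/12 s, in which the tool goes at most 41.7 mm and 7.16 degrees, less where a joint would pass 70% of its speed; a pose out of reach is approached as far as the arm can. A call with a gripper value outside its range is refused whole. The fingers move at their own pace and stop on an object; the grip force is fixed at half the most. Time passes only in rows, so rows that repeat a pose let the fingers close. It gives the time, the measured TCP pose, the force and the opening at its end, in the units of the state.
- arm.observe(): the state, without advancing time (a new reading comes with each control period).
- imaging.capture(name): name is "scene" or "top"; returns a dict with "color" (400x640x3 uint8, red, green, blue), "z_map" (400x640 float32, m along the optical axis (not along the pixel's ray), 0 where there is no reading), "fx", "fy", "cx", "cy" (pixels), "D" ([k1, k2, p1, p2, k3] as OpenCV has them; the pictures are not rectified), "R" (3x3) and "t" (3): a world point X has camera coordinates R X + t. Camera axes: x right, y down, z forward; pixel columns grow to the right and rows downward; lengths in m; the calibration is good to about 2 mm. A picture is of the moment at which its call begins.
- arm.sign_off(): hands the job in, once; it reports no verdict.
The state is a dict: "time_s": time; "joints": joint angles; "qd": joint speeds; "effort": joint torques, N m; "tcp_pos": TCP position; "eef_rot": TCP orientation; "force": force on the tool from outside, world axes, zero at the start; "torque": the same for the moment, N m; "width": opening from 0.0 (shut) to 1.0 (fully open).
Only numpy, scipy, OpenCV 4.12 (cv2) and the standard library are available. Lean on these libraries where they do the work, as an engineer would, in place of code of your own. Each camera call takes 0.05 s, during which the arm holds its last target. There are 200 camera calls.

## Working session

There is one attempt and no reset: what is moved stays moved. The work goes in short steps, Python scripts to look and compute and a shell command to move; the robot and the scene stay as the last step left them, time stands still between calls to the robot, and variables do not carry over. Pictures are saved under pics/ and viewed, about 8 in all and at most 12, crops included, and the job is handed in when it is done.

```bash
mkdir -p pics
python3 - <<'E'
from cell import arm, imaging
import cv2
print(arm.observe())
for n in("scene","top"):
    c=imaging.capture(n); cv2.imwrite(f"pics/{n}0.png",c["color"][:,:,::-1])
    import pickle; pickle.dump(c,open(n+"0.pkl","wb"))
    print(n,c["fx"],c["fy"],c["cx"],c["cy"],c["D"],c["R"],c["t"])
E
```

```text
{'time_s': 0.0, 'joints': array([-1.40080782,  0.3838343 ,  0.04382652,  1.59957769, -0.01790922,
        1.16119781, -0.04989079]), 'qd': array([ 0.00022182, -0.00060553, -0.00095806,  0.00277463,  0.00052667,
        0.00045324, -0.00039075]), 'effort': array([ 1.88558224e-04, -4.33478594e+01,  1.02475841e+00, -2.49500084e+01,
        1.05230839e-02,  1.16419545e-02,  6.23658906e-06]), 'tcp_pos': array([0.17173856, 0.62592352, 0.22988578]), 'eef_rot': array([ 1.33448776e-01,  9.91054843e-01, -1.30773185e-03, -1.10698611e-04]), 'force': array([ 0.27049383, -1.32557384, -0.07043129]), 'torque': array([-0.00994995,  0.00576667, -0.0202192 ]), 'width': 1.0034452395840738}
scene 374.77312402084414 374.77312402084414 322.1358861010004 196.51405748740814 [-0.00327069  0.          0.          0.          0.        ] [[-0.07562767  0.99712614  0.00446283]
 [ 0.52862797  0.04388825 -0.84771828]
 [-0.84547793 -0.06175178 -0.53042793]] [ 0.00627383 -0.24487674  1.19623721]
top 427.8456062261378 427.8456062261378 321.0083582584845 199.82060956632859 [-0.10352502  0.          0.          0.          0.        ] [[ 0.03609269 -0.99932536  0.00679246]
 [-0.97475144 -0.03670224 -0.22025571]
 [ 0.22035641  0.00132866 -0.97541852]] [0.02715028 0.59187077 0.82214813]
```

View pics/top0.png

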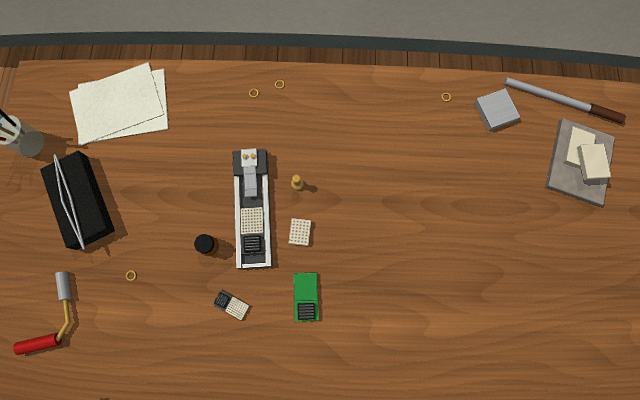

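View pics/scene0.png

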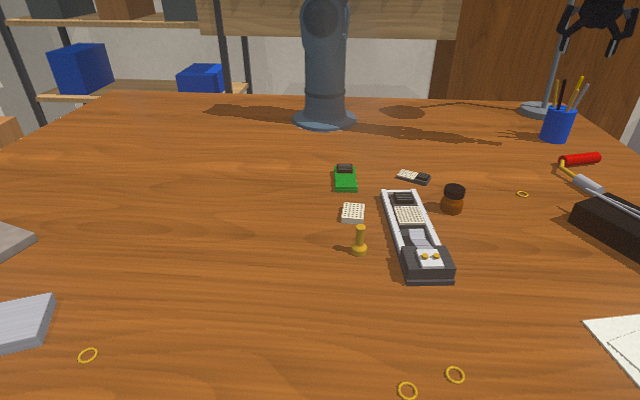

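The top view shows the jig upright, cols 233–271 and rows 149–268. The carrier's board is at (251,220) and its pad at (252,244). The jar is at (205,244), the punch at (297,182) and the spare at (300,232). The green sled and the small one are decoys. In the scene view the jig runs from (400,195) to (430,270), with the arm parked at upper right.

```bash
cat > h.py <<'E'
import numpy as np, cv2
def cast(c,uv,z):
    K=np.array([[c["fx"],0,c["cx"]],[0,c["fy"],c["cy"]],[0,0,1]])
    p=cv2.undistortPoints(np.float64(uv).reshape(-1,1,2),K,np.float64(c["D"])).reshape(-1,2)
    R=np.array(c["R"]);t=np.array(c["t"]); d=np.c_[p,np.ones(len(p))]@R; o=-R.T@t
    return o+d*((z-o[2])/d[:,2])[:,None]
def comps(m,amin=20):
    n,l,s,ce=cv2.connectedComponentsWithStats(m.astype(np.uint8)); 
    return [(i,s[i],ce[i]) for i in range(1,n) if s[i][4]>=amin],l
E
python3 - <<'E'
from h import *; import pickle
c=pickle.load(open("top0.pkl","rb")); im=c["color"]
cv2.imwrite("pics/crop0.png",cv2.resize(im[140:280,180:320,::-1],None,fx=4.2,fy=4.2,interpolation=cv2.INTER_CUBIC))
hsv=cv2.cvtColor(im,cv2.COLOR_RGB2HSV)
bright=(hsv[...,1]<40)&(hsv[...,2]>185); roi=np.zeros(bright.shape,bool); roi[145:275,228:278]=1
# per-row outer edges of rails
L=[];Rr=[]
for r in range(185,262):
    xs=np.where(bright[r]&roi[r])[0]
    if len(xs): L.append((xs[0]-.0,r));Rr.append((xs[-1],r))
l=cast(c,L,.02);q=cast(c,Rr,.02)
for e in(l,q):
    f=cv2.fitLine(np.float32(e[:,:2]),cv2.DIST_HUBER,0,.01,.01).ravel();print("line",f,np.degrees(np.arctan2(f[1],f[0])))
dark=(hsv[...,2]<75)&roi
for i,s,ce in comps(dark)[0]: print("dark",s,ce,cast(c,[ce],.032))
for n,uv,z in[("pad",(252,244),.032),("board",(251,220),.024),("jar",(205,243),.052),("spare",(300,232),.014),("punch",(297,184),.03),("lip",(254,266),.018),("clamp",(249,158),.044)]: print(n,cast(c,[uv],z))
E
```

```text
line [0.99536276 0.09619266 0.5333566  0.2315731 ] 5.519968
line [0.9941373  0.10812531 0.5407679  0.16100106] 6.207259
dark [233 150  40 120 980] [254.02857143 190.23061224] [[0.61398604 0.19508132 0.032     ]]
dark [241 232  24  35 562] [252.63879004 248.58185053] [[0.48735776 0.18925755 0.032     ]]
pad [[0.49698683 0.19126908 0.032     ]]
board [[0.54965542 0.19830121 0.024     ]]
jar [[0.49270832 0.28631458 0.052     ]]
spare [[0.52912914 0.09187343 0.014     ]]
punch [[0.63194341 0.10257044 0.03      ]]
lip [[0.45187853 0.18607635 0.018     ]]
clamp [[0.68300609 0.20938846 0.044     ]]
```

View pics/crop0.png

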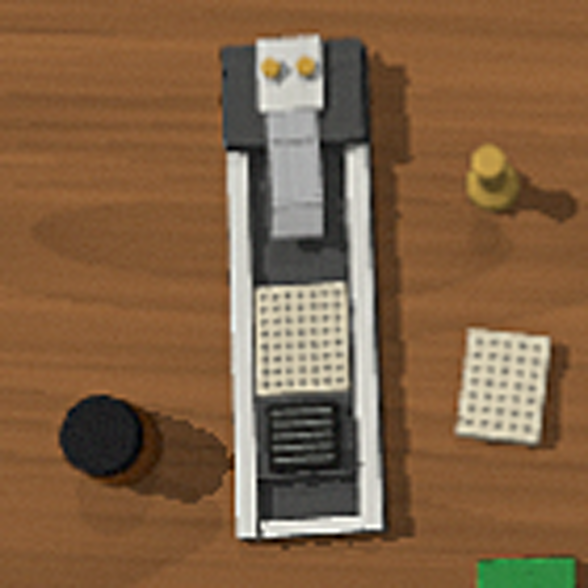

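```bash
cat >> h.py <<'E'
u=np.array([np.cos(np.radians(5.86)),np.sin(np.radians(5.86)),0]); C=np.array([.5371,.1963,0])
from scipy.spatial.transform import Rotation as Ro
def shift(s,P,yaw=185.86):
    R=Ro.from_quat(s["eef_rot"]); d=R.as_matrix().T@(np.array(P)-s["tcp_pos"])/.025
    x=R.as_matrix()[:,0]; a=(yaw-np.degrees(np.arctan2(x[1],x[0]))+180)%360-180
    return d.round(3),"turn units",round(-a/6,3)
E
python3 - <<'E'
from h import *; import pickle
from cell import arm
c=pickle.load(open("top0.pkl","rb"))
for n,p,z in[("lipinner",(310,518),.018),("leafend",(297,238),.028),("stopedge",(300,148),.032),("carfront",(302,283),.024),("boardrear",(302,394),.024),("pad",(303,437),.032),("carrear",(305,474),.024)]:
    w=cast(c,[(p[0]/4.2+180-.4,p[1]/4.2+140-.4)],z)[0]; print(n,w.round(4),"along",((w-C)@u).round(4),"lat",np.cross(u,w-C)[2].round(4))
P=C+u*((np.array([.497,.191,0])-C)@u); P[2]=.08
print(P,shift(arm.observe(),P))
E
```

```text
lipinner [0.4583 0.1878 0.018 ] along -0.0793 lat -0.0004
leafend [0.6012 0.2029 0.028 ] along 0.0644 lat 0.0
stopedge [0.6484 0.2042 0.032 ] along 0.1115 lat -0.0035
carfront [0.5783 0.1992 0.024 ] along 0.0413 lat -0.0013
boardrear [0.5206 0.1952 0.024 ] along -0.0165 lat 0.0006
pad [0.4977 0.1919 0.032 ] along -0.0396 lat -0.0004
carrear [0.4799 0.1909 0.024 ] along -0.0574 lat 0.0004
[0.49687971 0.19217201 0.08      ] (array([-17.13 , -13.28 ,   6.035]), 'turn units', np.float64(-3.533))
```

```bash
python3 -m creep '[[[-1.4,-1.1,0.2],-0.5,0],[[-2.8,-2.2,0.5],-1,0],[[-4.2,-3.3,0.9],-1.5,0],[[-5.6,-4.4,1.3],-2,0],[[-7,-5.5,1.7],-2.5,0],[[-8.4,-6.6,2.1],-3,0],[[-9.8,-7.6,2.5],-3.53,0],[[-11.2,-8.7,2.9],-3.53,0],[[-12.6,-9.8,3.3],-3.53,0],[[-14,-10.9,3.7],-3.53,0],[[-15.4,-12,4.1],-3.53,0],[[-16.8,-13.1,4.4],-3.53,0]]'
python3 - <<'E'
from h import *; from cell import arm
P=C-u*.0392; P[2]=.05
s=arm.observe();print(s["tcp_pos"],s["force"],s["width"],shift(s,P))
E
```

```text
time_s: 1.1
tcp_pos: [0.4642, 0.2322, 0.1286]
eef_rot: [-0.051, 0.999, -0.001, -0.001]
force: [1.0, -0.4, -0.0]
width: -0.004
[0.46417683 0.23220812 0.12857432] [ 1.04609064 -0.40461995 -0.01909078] -0.004474737453136722 (array([-1.192, -1.719,  3.145]), 'turn units', np.float64(-0.001))
```

```bash
python3 -m creep '[[[-0.6,-0.9,1],0,0],[[-1.19,-1.72,2],0,0],[[-1.19,-1.72,2.6],0,0],[[-1.19,-1.72,3.0],0,0],[[-1.19,-1.72,3.14],0,0],[[-1.19,-1.72,3.14],0,0],[[-1.19,-1.72,3.14],0,0],[[-1.19,-1.72,3.14],0,0]]'
python3 - <<'E'
from h import *; from cell import arm,imaging
P=C-u*.0392; P[2]=.032
s=arm.observe();print(s["tcp_pos"],s["force"],shift(s,P))
a=imaging.capture("top")["color"][140:280,180:320];b=imaging.capture("scene")["color"][150:290,340:480]
cv2.imwrite("pics/p1.png",cv2.resize(np.hstack([a,b])[:,:,::-1],None,fx=2.8,fy=2.8,interpolation=cv2.INTER_CUBIC))
E
```

```text
time_s: 1.77
tcp_pos: [0.4984, 0.1941, 0.0512]
eef_rot: [-0.052, 0.999, -0.001, 0.0]
force: [-0.1, 0.3, 0.2]
width: -0.001
[0.49837597 0.19405374 0.05124422] [-0.13655888  0.25609978  0.22045759] (array([ 0.018, -0.068,  0.77 ]), 'turn units', np.float64(0.023))
```

View pics/p1.png

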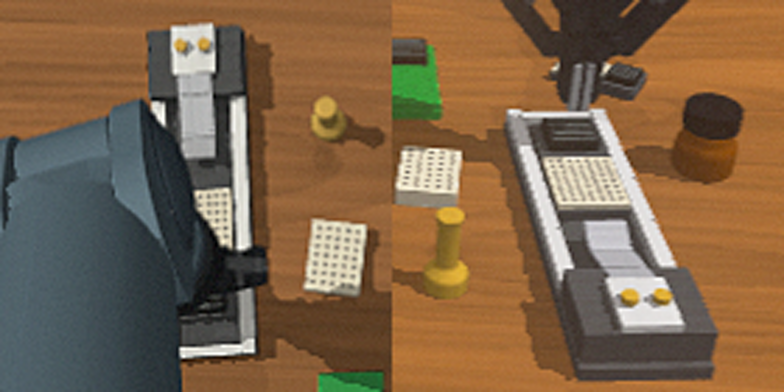

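Left panel: the arm covers the carrier. Right panel: the shut fingertips at (578,106) hang just above the pad (572,133), possibly a few mm to the left (+y). I'll check this by projection.

Run:
```python
from h import *; from cell import arm,imaging
c=imaging.capture("scene");s=arm.observe()
K=np.array([[c["fx"],0,c["cx"]],[0,c["fy"],c["cy"]],[0,0,1]])
pts=np.array([s["tcp_pos"],s["tcp_pos"]+[0,0,.02],np.append((C-u*.0392)[:2],.032)])
p=cv2.projectPoints(pts,cv2.Rodrigues(np.array(c["R"]))[0],np.array(c["t"]),K,np.float64(c["D"]))[0].reshape(-1,2);print(p)
im=cv2.resize(c["color"][150:220,370:450,::-1],None,fx=8,fy=8,interpolation=cv2.INTER_CUBIC)
for q,col in zip(p,[(0,0,255),(0,255,0),(255,0,255)]): cv2.circle(im,tuple(int(v) for v in ((q+.5-[370,150])*8)),4,col,-1)
cv2.imwrite("pics/p2.png",im)
```

```text
[[404.44507847 188.24557239]
 [405.6946842  179.36246882]
 [402.72354026 196.38754215]]
```

View pics/p2.png

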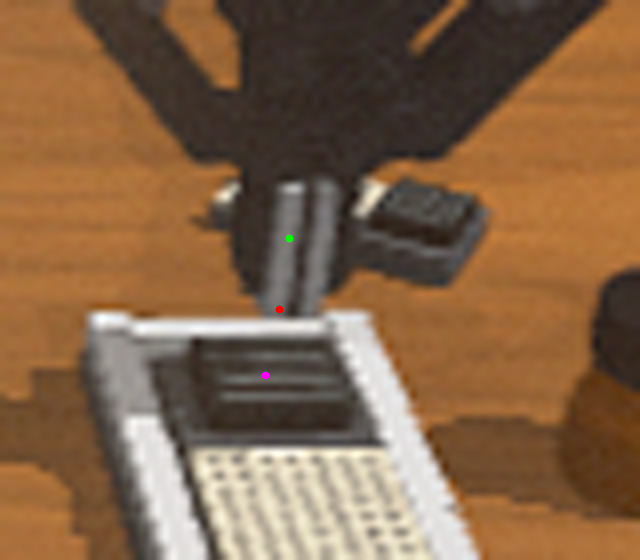

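The crop shows the pad centre at about (268,372), matching my estimate. The fingertips at (295,310) sit about 3 mm to +y of the projected TCP, so I'll shift them -y while descending.

```bash
python3 -m creep '[[[0,-0.15,0.3],0,0],[[0,-0.15,0.6],0,0],[[0,-0.15,0.8],0,0],[[0,-0.15,0.9],0,0],[[0,-0.15,0.9],0,0],[[0,-0.15,0.9],0,0]]'; python3 -c "
from h import *; from cell import arm
s=arm.observe();P=C-u*.0392;P[2]=.026;print(s['tcp_pos'],s['force'],s['eef_rot'],shift(s,P))"
```

```text
time_s: 2.42
tcp_pos: [0.4995, 0.1896, 0.0292]
eef_rot: [-0.052, 0.999, -0.001, 0.0]
force: [-0.9, -0.5, 7.5]
width: -0.002
[0.49949933 0.18956158 0.02920927] [-0.85395395 -0.52003803  7.51513689] [-5.1523782e-02  9.9867153e-01 -6.4535579e-04  2.4237828e-04] (array([0.044, 0.115, 0.128]), 'turn units', np.float64(0.008))
```

```bash
python3 -m creep '[[[0,0,0.07],0,0],[[0,0,0.14],0,0],[[0,0,0.14],0,0],[[-0.1,0,0.14],0,0],[[-0.25,0,0.14],0,0],[[-0.4,0,0.14],0,0],[[-0.55,0,0.14],0,0],[[-0.7,0,0.14],0,0],[[-0.85,0,0.14],0,0],[[-1.0,0,0.14],0,0],[[-1.0,0,0.14],0,0],[[-1.0,0,0.14],0,0]]'
python3 - <<'E'
from h import *; from cell import arm,imaging
s=arm.observe();P=C-u*.0392;P[2]=.026;print(s['tcp_pos'],s['force'],s['torque'],(s['tcp_pos']-C)@u,np.cross(u,s['tcp_pos']-C)[2])
b=imaging.capture("scene")["color"][150:290,340:480]
cv2.imwrite("pics/p3.png",cv2.resize(b[:,:,::-1],None,fx=4,fy=4,interpolation=cv2.INTER_CUBIC))
E
```

```text
time_s: 3.42
tcp_pos: [0.527, 0.1931, 0.0277]
eef_rot: [-0.051, 0.999, 0.0, 0.002]
force: [-1.0, -0.5, 10.6]
width: 0.001
[0.52702455 0.19306183 0.02774708] [-1.01160038 -0.47780496 10.57825699] [-0.04835953  0.13995188  0.00152812] -0.010353410415208503 -0.0021925621235242766
```

View pics/p3.png

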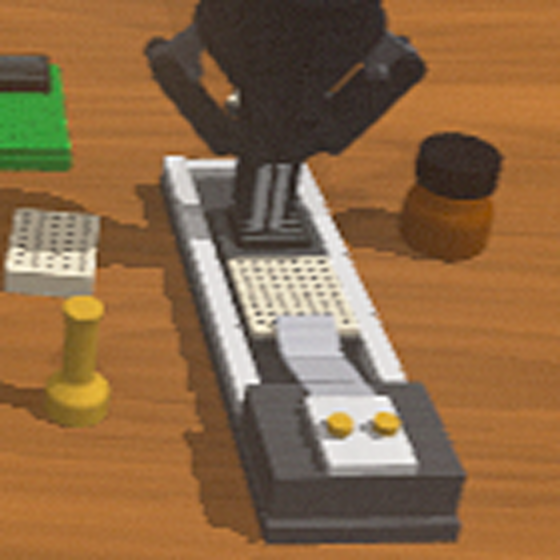

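The carrier followed with the pad pressed and the board is now at the leaf lip (about (300,325)); the jar, spare and punch are untouched. The arm sags under load, so I'll press deeper for about 15 N and push on.

```bash
python3 -m creep '[[[0,0,0.14],0,0],[[0,0,0.2],0,0],[[0,0,0.21],0,0],[[-0.1,0,0.21],0,0],[[-0.25,0,0.21],0,0],[[-0.4,0,0.21],0,0],[[-0.55,0,0.21],0,0],[[-0.7,0,0.21],0,0],[[-0.85,0,0.21],0,0],[[-1.0,0,0.21],0,0],[[-1.0,0,0.21],0,0]]'
python3 - <<'E'
from h import *; from cell import arm,imaging
s=arm.observe();print(s['tcp_pos'],s['force'],s['torque'],(s['tcp_pos']-C)@u,np.cross(u,s['tcp_pos']-C)[2])
b=imaging.capture("scene")["color"][150:290,340:480]
cv2.imwrite("pics/p4.png",cv2.resize(b[:,:,::-1],None,fx=4,fy=4,interpolation=cv2.INTER_CUBIC))
E
```

```text
time_s: 4.38
tcp_pos: [0.5494, 0.1954, 0.0251]
eef_rot: [-0.051, 0.999, 0.0, -0.001]
force: [-7.7, -2.8, 21.1]
width: -0.002
[0.54936594 0.19538657 0.02508764] [-7.71833692 -2.76342889 21.05290835] [-0.51513052  1.8015151  -0.01359238] 0.012108578866456778 -0.0021609805684426535
```

View pics/p4.png

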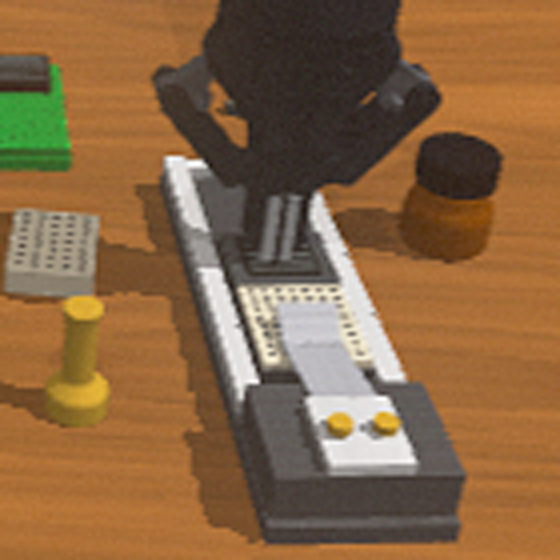

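The board's front is under the raised leaf and the pad is firmly pressed, with about 23 mm left. I'll finish the slide to the stop.

```bash
python3 -m creep '[[[-0.1,0,0.09],0,0],[[-0.22,0,0.09],0,0],[[-0.34,0,0.09],0,0],[[-0.46,0,0.09],0,0],[[-0.58,0,0.09],0,0],[[-0.7,0,0.09],0,0],[[-0.82,0,0.09],0,0],[[-0.94,0,0.09],0,0],[[-1.03,0,0.09],0,0],[[-1.1,0,0.09],0,0],[[-1.1,0,0.09],0,0],[[-1.1,0,0.09],0,0]]'
python3 - <<'E'
from h import *; from cell import arm,imaging
s=arm.observe();print(s['tcp_pos'],s['force'],s['torque'],(s['tcp_pos']-C)@u,np.cross(u,s['tcp_pos']-C)[2])
b=imaging.capture("scene")["color"][150:290,340:480]
cv2.imwrite("pics/p5.png",cv2.resize(b[:,:,::-1],None,fx=4,fy=4,interpolation=cv2.INTER_CUBIC))
E
```

```text
time_s: 5.43
tcp_pos: [0.5719, 0.1977, 0.025]
eef_rot: [-0.051, 0.999, 0.0, -0.007]
force: [-15.8, -3.8, 27.7]
width: 0.0
[0.57189576 0.19771019 0.0250103 ] [-15.7627887   -3.75349971  27.74378146] [-0.84290116  3.49063939 -0.01877983] 0.03475791026882575 -0.0021497557416697176
```

View pics/p5.png

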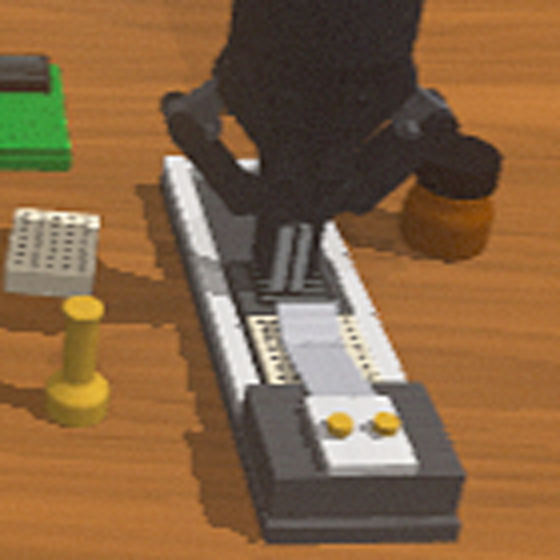

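The board looks home against the block and the forward force has risen. I'll push slightly more to confirm it's hard against the stop.

```bash
python3 -m creep '[[[-0.2,0,0.1],0,0],[[-0.26,0,0.1],0,0],[[-0.3,0,0.1],0,0],[[-0.3,0,0.1],0,0],[[-0.3,0,0.1],0,0]]'
python3 - <<'E'
from h import *; from cell import arm
s=arm.observe();print(s['tcp_pos'],s['force'],(s['tcp_pos']-C)@u)
E
```

```text
time_s: 5.9
tcp_pos: [0.572, 0.1977, 0.025]
eef_rot: [-0.051, 0.999, -0.001, -0.017]
force: [-18.2, -4.0, 32.1]
width: 0.002
[0.57196308 0.19773511 0.02495176] [-18.24281514  -3.9879123   32.14737415] 0.03482742369093695
```

No motion and rising force, so it is at the stop. Unwind the push, then lift straight off.

```bash
python3 -m creep '[[[-0.1,0,0.05],0,0],[[-0.02,0,0.0],0,0],[[-0.02,0,-0.1],0,0],[[0,0,-0.25],0,0],[[0,0,-0.5],0,0],[[0,0,-1],0,0],[[0,0,-2],0,0],[[0,0,-3.5],0,0],[[0,0,-5],0,0],[[3,0,-6],0,0],[[4.5,0,-6],0,0],[[5,0,-6],0,0]]'
python3 -m creep '[[[1,1,0],0,0],[[1,2.5,0],0,0],[[1,4,0],0,0],[[1,5.5,0],0,0],[[1,7,0],0,0],[[1,8,0],0,0],[[1,8,0],0,0],[[1,8,0],0,0]]'
python3 - <<'E'
from h import *; from cell import arm,imaging
s=arm.observe();print(s['tcp_pos'],s['force'],abs(s['qd']).max())
c=imaging.capture("top");a=c["color"][140:280,180:320];b=imaging.capture("scene")["color"][150:290,340:480]
cv2.imwrite("pics/p6.png",cv2.resize(np.hstack([a,b])[:,:,::-1],None,fx=2.8,fy=2.8,interpolation=cv2.INTER_CUBIC))
E
```

```text
time_s: 6.9
tcp_pos: [0.4561, 0.1858, 0.1807]
eef_rot: [-0.051, 0.999, 0.0, -0.015]
force: [0.2, 2.0, 0.6]
width: 0.001
time_s: 7.57
tcp_pos: [0.41, 0.3843, 0.1819]
eef_rot: [-0.053, 0.998, 0.0, -0.015]
force: [0.0, -0.8, 0.8]
width: 0.001
[0.41002476 0.38427084 0.18190109] [ 0.04686265 -0.80120278  0.81467406] 0.05366965409749568
```

View pics/p6.png

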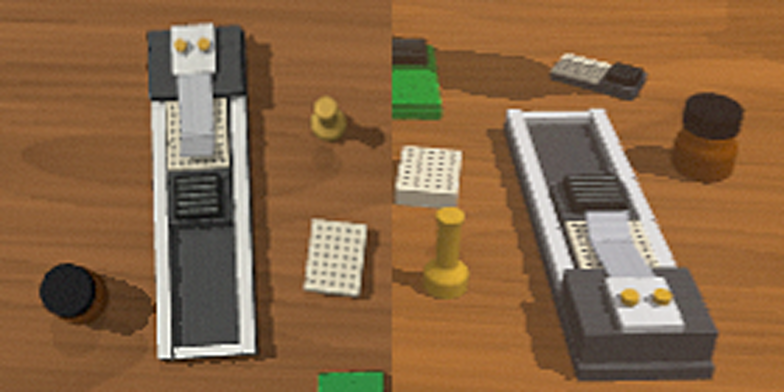

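The view shows the carrier home: the board runs up to the block edge at row 98, the leaf rides on top, the pad is up, and the bystanders haven't moved. One numeric check, then I'll hand in.

Run:
```python
from h import *; from cell import arm,imaging
c=imaging.capture("top")
for n,p,z in[("pad",(199,196),.032),("boardrear",(198,168),.024)]:
    w=cast(c,[(p[0]/2.8+180-.4,p[1]/2.8+140-.4)],z)[0]; print(n,"jig x",((w-C)@u-.0245).round(4))
s=arm.observe();print(abs(s['qd']).max(),s['force']); arm.sign_off()
```

```text
pad jig x 0.0094
boardrear jig x 0.0334
0.010212667170153655 [ 0.15166296 -0.58793772  0.81934786]
the job is handed in; nothing more can be done
```

I pressed the thumb pad with the shut fingertips and slid the carrier about 73 mm under the leaf spring to the end stop. Then I let go, moved the arm clear and handed the job in at about 8 s. No verdict is reported.

- **At the stop:** A last, harder push raised the forward force from 16 to 18 N and the tip moved only 0.07 mm.
- **Final picture:** The leaf rides on the board, the pad is up again, and by eye the jar, spare piece and punch have not moved.
- **Camera check:** The pad centre is at jig x of about 9.4 mm (10 expected when home), which puts the carrier origin near 39 mm. The board's rear edge is at 33.4 mm against 34 expected.

**What disagreed:** The downward press went past the suggested 10 to 17 N. It read 11 N before the spring, 21 N under it and 28 to 32 N at the stop, so the pad was at the bottom of its travel. The forces I read stayed under the 40 N and 120 N limits. I read force only at the end of each move, so I did not see any peaks in between.

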